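# Draw an attenuator out from under a bench riser with a pick-up reacher

### The arm

A 6-joint arm with a two-finger parallel gripper is mounted at the origin on a cart in front of the work surface, level with it; the furniture and walls round the work are solid. World frame = base frame: x ahead of the robot, y to its left, z up, the work surface at z = 0. Lengths are in m, angles in rad, forces in N, time in s.
With the tool pointing down it reaches from about 0.3 to 0.775 m from the base axis. Payload 14.6 kg.
Tool frame: the origin (TCP) lies at the very end of the fingers, on their centre line; the grasp point (between the pads) lies 19 mm behind it; z points along the fingers, y is the line along which they close (so a half turn about z gives the same grasp; the last joint's range is limited). The gripper opens to 94 mm and grips with 3 to 60 N. Pads are 16 mm wide; open, the fingers measure 119 mm over their backs; the gripper's body (75 mm by 177 mm) begins 78 mm behind the grasp point.
Start: joints at [-1.304, 0.3, 1.521, -0, 1.321, -0.067], TCP at [0.18, -0.52, 0.205] pointing down, gripper open.
Joint ranges: [-3.03, 3.03], [-0.79, 2.21], [0.23, 2.52], [-1.04, 4.18], [0, 3.07], [-2.55, 2.55]. Speed limits (rad/s): [2.22, 2.22, 2.57, 3.14, 3.14, 3.14].

### API

Orientations are given as [roll, pitch, yaw] about the fixed x, y, z axes, in that order (R = Rz(yaw) Ry(pitch) Rx(roll)).
In Python, from station import ctrl, cams gives the robot as it stands. The module is installed in compiled form; this text tells all that it offers.
- The arm moves only by the tool arm_command, never from a script. Its argument "plan" is a list that holds one entry, the list of rows, each a list of 7 numbers: the shift along the tool's x, y, z in mm, then the turn, a rotation vector about the tool's x, y, z in rad, then the closure, from -1 (fully open) to 1 (shut). A call has 1 to 12 rows; each row is the pose to reach, as a shift and turn from the pose commanded when the call began, along the tool's axes at that moment; what a row does not reach only later rows make up. A row lasts 1/10 s, in which the tool goes at most 50 mm and 8.59 degrees, less where a joint would pass 70% of its speed; a pose out of reach is approached as far as the arm can. A call with a gripper value outside its range is refused whole. The fingers move at their own pace and stop on an object; "squeeze" is the grip in N (left out, the last holds). Time passes only in rows, so rows that repeat a pose let the fingers close. It gives the time, the measured TCP pose, the force, the opening and the grip force at its end, in the units of the state.
- ctrl.get_obs(): the state, without advancing time (a new reading comes with each control period).
- cams.camera(name): name is "side" or "top"; returns (picture, depth): 480x640x3 uint8, blue, green, red; 480x640 float32, m along the optical axis (not along the pixel's ray), 0 where there is no reading.
- cams.camera_info(name): a dict with "fx", "fy", "cx", "cy" (pixels), "world_to_cam" (4x4, takes a point from world to camera coordinates). Camera axes: x right, y down, z forward; pixel columns grow to the right and rows downward; lengths in m; the calibration is good to about 2 mm. A picture is of the moment at which its call begins. camera_info takes no time and is no camera call.
- ctrl.hand_in(): hands the job in; it is judged then, once.
The state is a dict: "time_s": time; "qpos": joint angles; "joint_vel": joint speeds; "tau": joint torques, N m; "ee_pos": TCP position; "eef_rot": TCP orientation; "force": force on the tool from outside, world axes, zero at the start; "moment": the same for the moment, N m; "grip_width": finger opening in m; "grip_force": force on a finger pad.
Only numpy, scipy, OpenCV 4.12 (cv2) and the standard library are available. Lean on these libraries where they do the work, as an engineer would, in place of code of your own. Each camera call takes 0.05 s, during which the arm holds its last target. There are 200 camera calls.

### The job

The spare attenuator lies under the low clear-topped bench riser, held down by the sprung strip in there. Pick up the little orange-handled pick-up reacher, slide its open jaws in over the attenuator's near end, squeeze the trigger just firmly enough to grip it without crushing it, and draw it out in the jaws onto the open bench straight in front of the riser. Then let the jaws open and leave attenuator and reacher lying flat on the bench; work gently, touch the attenuator only with the reacher, and do not push the riser or disturb the adaptor, the blue tape and the bottle.

Things in the scene. Friction and masses are not known exactly. Their poses are not given: they have to be found in the camera images.
- riser: Fixed low bench riser 140 deep (x), 190 wide (y), 54 high: clear 8 mm top, aluminium sides (inner faces y = +-84) and back panel (inner face x = 128). Origin: middle of its front edge, on the bench; +x points into the gap, z up. The gap is open at the front, 46 high, 168 wide. Inside hangs a sprung strip (joint hold_down).
- hold_down (a joint): Dark steel strip inside the riser, at x 55 to 69, y -77 to +38 in its frame, 6 thick, on two sprung pins; slides straight up. Value in m: 0 = underside 19.3 mm over the bench; -0.004 to 0.008. It presses on the attenuator with about 3.6 N, so drawing that out takes 4 to 8 N and the jaws must bite with 5 N or more, or they slip.
- reacher: Loose compact pick-up reacher, orange grip, black trigger, grey shaft, 160 long, 64 wide, 42 high, 0.19 kg, lying on the bench. Origin: on its underside below the middle of the grip; +x along the shaft to the jaws, z up, trigger at +y. Forward of x = 35 mm nothing is higher than 26 mm. Grip: see point reacher_grip; jaws: see point reacher_nose.
- reacher_grip (a point): Point to pinch on the reacher, its (0, 0, 28 mm); same axes. The fixed orange grip (56 long) has its flat outer face at y = -28, the upright round trigger post (16 diameter, z 3 to 41) its outer side at y = +28: 56 mm over both. Pinched along y from above it is held lightly (5 N); squeezed harder, the trigger moves.
- reacher_nose (a point): Rubber nose in the throat of the jaws, at the reacher's (88, 0, 9 mm); same axes. Fixed jaw: x 82 to 130, inner face y = +12, outer side +20, z 0 to 15. Moving jaw facing it, z 2 to 15; open, its inner face runs from y = -22 (heel) to -34 (tip). Closed on 22 mm it is parallel to the fixed one.
- trigger (a joint): Trigger lever, rad, hinged on the upright pin at the reacher's x 45, y 0; 0 = released, jaws open; limit 0.40. Jaws hold 22 mm at 0.28, when the width over grip and trigger has gone from 56 to 43 mm. Spring: 4 N on the trigger at 0, 8 N at 0.28; 0.7 of any force beyond bites. Fingers closing evenly shift the reacher to its +y by half the change of width.
- moving_jaw: Moving jaw of the reacher (rubber-faced plate 44 x 6 x 13 mm) on the trigger lever; its frame lies at the lever's pin, level with the reacher's underside. More than 20 N of its push would crush the attenuator.
- attenuator: Loose pale grey-white metal attenuator, 65 mm long along its own y, 22 wide (x), 19 high, about 60 g, lying flat. Origin: under its middle, on its underside. At the start its +y axis points into the gap and its near end is 10 to 18 mm inside the riser's front edge.
- n_adaptor: Bystander: grey RF adaptor, 20 mm diameter, 36 mm high, standing under the riser at its left (+y) side; origin under its middle.
- tape_blue: Bystander: roll of blue tape, 60 mm diameter, 15 mm high, lying on the bench to the right of the riser; origin under its middle.
- flux_bottle: Bystander: brown dropper bottle, 35 mm diameter, 95 mm high, standing to the left (+y) of the riser; origin under its middle.

How it is judged:
By the outcome, as a careful person would: the job done as asked, in the order asked, and still so for the second after the job is handed in, with the robot touching nothing.
It also fails if it takes over 45 s, if anything falls off the work surface, if the arm or the gripper's body presses on something with over 40 N, if the wrist force passes 120 N, or if a joint passes its speed limit or range.

## Working session

There is one attempt and no reset: what is moved stays moved. The work goes in short steps, Python scripts to look and compute and a tool call to move; the robot and the scene stay as the last step left them, time stands still between calls to the robot, and variables do not carry over. Pictures are saved under pics/ and viewed, at most 10 in all, crops included, and the job is handed in when it is done.

Besides the shell and the picture viewer there is one more tool, called after "Call:" as name([rows], argument=value, ...), one row to a line, values as JSON. arm_command: Moves the arm, as the interface text tells. Its arguments: {"type":"object","properties":{"plan":{"type":"array"},"squeeze":{"type":"number"}},"required":["plan"]}

```bash
mkdir -p pics; python3 - <<'E'
from station import ctrl,cams
import cv2,numpy as np
for n in("top","side"):
    p,d=cams.camera(n);cv2.imwrite(f"pics/{n}0.png",p);np.save(f"{n}0.npy",d)
    i=cams.camera_info(n);print(n,i["fx"],i["cx"],i["cy"],np.round(i["world_to_cam"],3).tolist())
o=ctrl.get_obs();print(o["time_s"],o["ee_pos"],o["eef_rot"],o["grip_width"])
E
```

```text
top 436.4622178235501 325.67681561233894 238.32201001622454 [[0.001, -1.0, -0.018, -0.361], [-0.995, 0.0, -0.098, 0.487], [0.098, 0.018, -0.995, 0.841], [0.0, 0.0, 0.0, 1.0]]
side 564.3060646430271 309.86398874555067 229.46382175242468 [[0.825, -0.565, 0.018, -0.603], [-0.281, -0.438, -0.854, 0.011], [0.49, 0.699, -0.52, 1.093], [0.0, 0.0, 0.0, 1.0]]
0.1 [ 0.18013577 -0.51943145  0.20495747] [-3.14061535e+00 -6.57443292e-05  3.33794669e-01] 0.09412314602729126
```

View pics/top0.png

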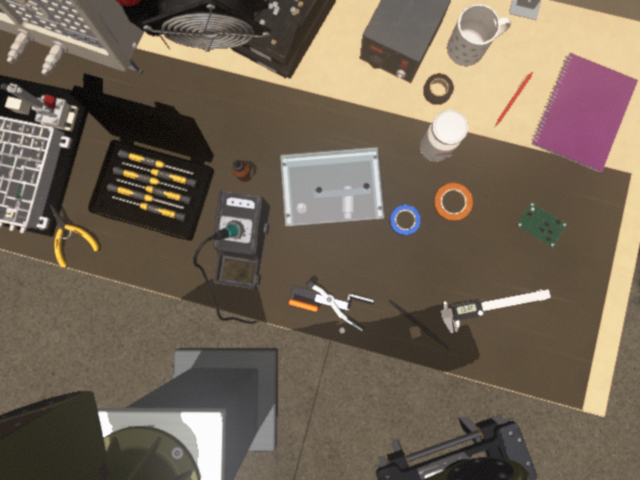

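View pics/side0.png

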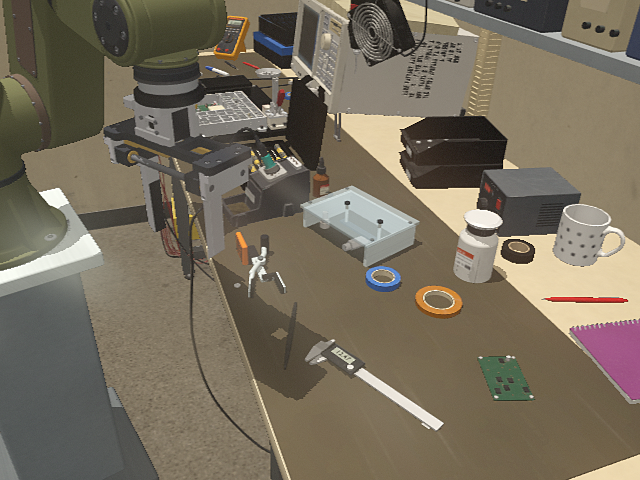

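The top view shows the riser at about (332,187), with its front edge running from (285,225) to (383,219). The attenuator is near (347,203), and the reacher is near (330,300) with its jaws towards the right of the image. I'll zoom in on these.

```bash
cat > h.py <<'E'
import numpy as np,cv2
from station import ctrl,cams
def ray(n,u,v,z):
    i=cams.camera_info(n);T=np.array(i["world_to_cam"]);R=T[:3,:3];c=-R.T@T[:3,3]
    d=R.T@np.array([(u-i["cx"])/i["fx"],(v-i["cy"])/i["fy"],1]);return c+d*(z-c[2])/d[2]
def proj(n,p):
    i=cams.camera_info(n);T=np.array(i["world_to_cam"]);q=T[:3,:3]@np.array(p)+T[:3,3]
    return i["fx"]*q[0]/q[2]+i["cx"],i["fy"]*q[1]/q[2]+i["cy"]
E
python3 - <<'E'
import cv2,numpy as np
p=cv2.imread("pics/top0.png")
a=cv2.resize(p[140:240,270:400],None,fx=6,fy=6,interpolation=cv2.INTER_CUBIC)[:590]
b=cv2.resize(p[265:345,275:390],None,fx=6.9,fy=6.9,interpolation=cv2.INTER_CUBIC)
cv2.imwrite("pics/a.png",a);cv2.imwrite("pics/b.png",b)
d=np.load("top0.npy");print(np.round(d[270:340:5,285:385:6],3))
E
```

```text
[[0.878 0.875 0.873 0.874 0.874 0.875 0.874 0.875 0.871 0.875 0.875 0.873
  0.873 0.871 0.869 0.872 0.87 ]
 [0.875 0.874 0.873 0.875 0.873 0.871 0.873 0.875 0.873 0.872 0.875 0.868
  0.873 0.87  0.871 0.868 0.871]
 [0.873 0.873 0.87  0.874 0.834 0.875 0.872 0.873 0.873 0.869 0.87  0.872
  0.872 0.872 0.869 0.    0.869]
 [0.871 0.87  0.871 0.87  0.834 0.855 0.87  0.871 0.872 0.871 0.87  0.869
  0.871 0.87  0.867 0.87  0.87 ]
 [0.873 0.869 0.873 0.87  0.868 0.851 0.852 0.869 0.87  0.868 0.874 0.869
  0.868 0.869 0.865 0.868 0.867]
 [0.868 0.868 0.866 0.864 0.866 0.869 0.871 0.852 0.869 0.868 0.869 0.855
  0.866 0.869 0.865 0.869 0.865]
 [0.868 0.831 0.858 0.868 0.867 0.861 0.859 0.846 0.851 0.867 0.867 0.854
  0.854 0.856 0.855 0.864 0.867]
 [0.868 0.867 0.83  0.831 0.83  0.856 0.868 0.867 0.849 0.861 0.859 0.866
  0.867 0.868 0.865 0.863 0.864]
 [0.865 0.862 0.867 0.864 0.867 0.829 0.865 0.868 0.867 0.85  0.864 0.863
  0.867 0.864 0.865 0.865 0.863]
 [0.87  0.864 0.867 0.866 0.867 0.864 0.865 0.863 0.862 0.846 0.858 0.863
  0.867 0.863 0.863 0.864 0.863]
 [0.867 0.867 0.863 0.867 0.864 0.862 0.865 0.862 0.864 0.86  0.852 0.851
  0.862 0.86  0.864 0.862 0.862]
 [0.865 0.862 0.862 0.862 0.861 0.864 0.861 0.862 0.862 0.863 0.862 0.861
  0.854 0.861 0.861 0.86  0.859]
 [1.606 0.864 0.861 0.866 0.861 0.863 0.857 0.864 0.861 0.858 0.863 0.863
  0.863 0.859 0.857 0.86  0.861]
 [1.615 1.612 1.607 1.602 0.866 0.863 0.864 0.863 0.863 0.861 0.857 0.857
  0.858 0.859 0.857 0.858 0.858]]
```

View pics/a.png

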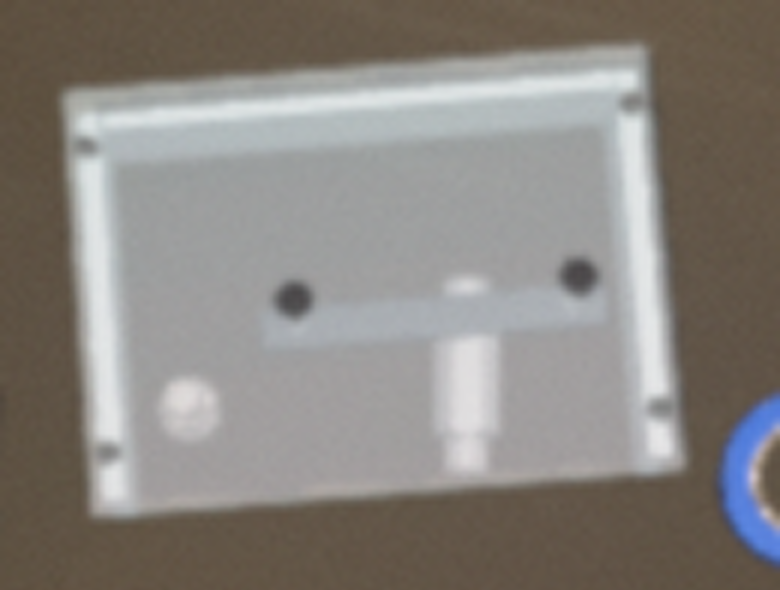

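View pics/b.png

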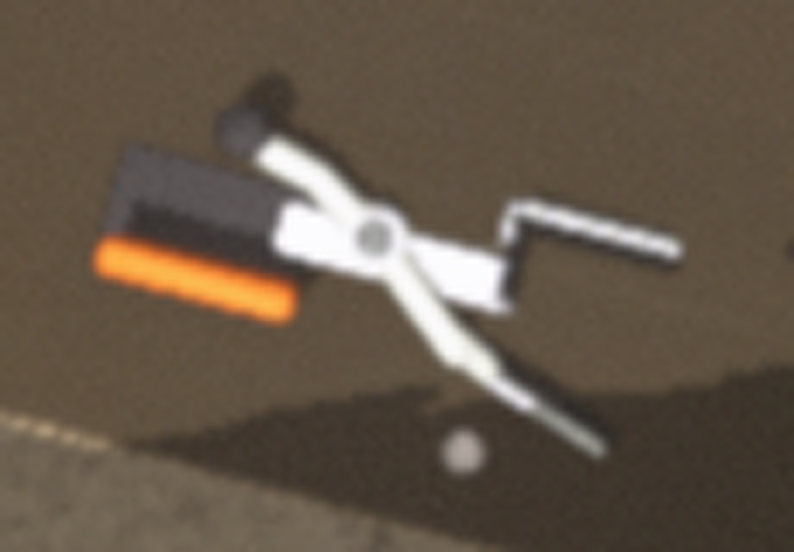

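The riser crop shows the attenuator's near stub at about crop (466,470) and its body between x 435 and 498. The reacher crop shows the pin at (375,237), the trigger post at (240,130), the jaw tip at (680,248), and the orange bar from (97,260) to (295,305).

```bash
python3 - <<'E'
from h import *
A=lambda u,v,z:ray("top",270+u/6-.42,140+v/6-.42,z)
B=lambda u,v,z:ray("top",275+u/6.9-.43,265+v/6.9-.43,z)
print("riser FL FR BL BR");P=[A(92,515,.054),A(685,468,.054),A(62,92,.054),A(645,45,.054)]
for p in P:print(np.round(p,4))
P=np.array(P)[:,:2];Rl=np.array([[0,.095],[0,-.095],[.14,.095],[.14,-.095]])
def fit(L,W):
    l=L-L.mean(0);w=W-W.mean(0);a=np.arctan2((l[:,0]*w[:,1]-l[:,1]*w[:,0]).sum(),(l*w).sum())
    R=np.array([[np.cos(a),-np.sin(a)],[np.sin(a),np.cos(a)]]);t=W.mean(0)-R@L.mean(0);print("yaw",a,"t",t,"res mm",np.round((W-L@R.T-t)*1e3,1).tolist());return a,R,t
a,R,t=fit(Rl,P)
for nm,q in dict(near=(466,471,.012),bodyL=(435,400,.015),bodyR=(498,400,.015),bodyfrontmid=(467,437,.015),stripfrontedgeL=(265,347,.025),far=(467,275,.012),adapt=(188,405,.036)).items():
    w=A(*q);print(nm,np.round(w,4),np.round(R.T@(w[:2]-t)*1e3,1))
m={}
W=np.array([B(375,237,.026),B(680,250,.015),B(515,205,.015)])[:,:2]
L=np.array([[.045,0],[.130,.016],[.082,.018]])
a2,R2,t2=fit(L,W)
for nm,q in dict(post=(240,130,.041),gA=(95,262,.042),gB=(297,308,.042),gA2=(103,240,.042),tip=(605,450,.015)).items():
    w=B(*q);print(nm,np.round(w,4),np.round(R2.T@(w[:2]-t2)*1e3,1))
d=np.load("top0.npy")
for u,v in((240,210),(240,260),(240,230),(262,240),(225,285),(342,330)):
    q=ray("top",u,v,0);i=cams.camera_info("top");T=i["world_to_cam"];c=-T[:3,:3].T@T[:3,3]
    dc=T[2,:3]@q+T[2,3];print(u,v,np.round(c+(q-c)*d[v,u]/dc,3))
E
```

```text
riser FL FR BL BR
[ 0.509  -0.2836  0.054 ]
[ 0.5238 -0.4718  0.054 ]
[ 0.6467 -0.2724  0.054 ]
[ 0.6615 -0.4606  0.054 ]
yaw 0.07946533278113826 t [ 0.51548282 -0.37764521] res mm [[1.0, -0.6], [0.8, 0.5], [-0.8, -0.6], [-1.1, 0.7]]
near [ 0.5291 -0.4038  0.012 ] [ 11.5 -27.1]
bodyL [ 0.5525 -0.3934  0.015 ] [ 35.7 -18.7]
bodyR [ 0.5525 -0.4144  0.015 ] [ 34.  -39.6]
bodyfrontmid [ 0.54  -0.404  0.015] [ 22.4 -28.3]
stripfrontedgeL [ 0.5687 -0.337   0.025 ] [56.2 36.3]
far [ 0.5956 -0.4043  0.012 ] [ 77.7 -33. ]
adapt [ 0.5474 -0.3125  0.036 ] [37.  62.4]
yaw -1.801093777767113 t [ 0.37914606 -0.32332352] res mm [[0.2, -0.2], [0.1, -0.1], [-0.2, 0.3]]
post [ 0.3989 -0.33    0.041 ] [ 2.  20.8]
gA [ 0.3627 -0.2903  0.042 ] [-28.4 -23.6]
gB [ 0.3503 -0.346   0.042 ] [ 28.7 -22.9]
gA2 [ 0.3687 -0.2924  0.042 ] [-27.7 -17.2]
tip [ 0.3092 -0.4321  0.015 ] [121.8 -43.3]
240 210 [ 0.532 -0.206  0.096]
240 260 [ 0.445 -0.19   0.013]
240 230 [ 0.493 -0.21   0.111]
262 240 [ 0.483 -0.237  0.033]
225 285 [ 0.395 -0.159  0.002]
342 330 [ 0.308 -0.393  0.007]
```

```bash
cat >> h.py <<'E'
from scipy.spatial.transform import Rotation as Ro
def row(x,y,z,yaw):
    "row from the present (levelled target) pose to a tool-down pose"
    o=ctrl.get_obs();R=Ro.from_euler("xyz",o["eef_rot"]);T=Ro.from_euler("xyz",[np.pi,0,yaw])
    return np.round(R.inv().apply(np.array([x,y,z])-o["ee_pos"])*1e3,1),np.round((R.inv()*T).as_rotvec(),3)
def st():
    o=ctrl.get_obs();print(round(o["time_s"],2),np.round(o["ee_pos"],4),np.round(o["eef_rot"],3),"F",np.round(o["force"],1),"w",round(o["grip_width"]*1e3,1),"gf",round(o["grip_force"],1))
E
python3 -c "
from h import *
print(row(.379,-.323,.10,1.341))"
```

```text
(array([ 252.2, -120.3,  105.1]), array([-1.000e-03, -1.000e-03, -1.007e+00]))
```

Call:
arm_command([
  [[50,-24,10,0,0,-0.15,-1],[100,-48,30,0,0,-0.3,-1],[150,-72,50,0,0,-0.45,-1],[200,-96,70,0,0,-0.6,-1],[240,-114,90,0,0,-0.75,-1],[252,-120,105,0,0,-0.9,-1],[252,-120,105,0,0,-1.007,-1],[252,-120,105,0,0,-1.007,-1],[252,-120,105,0,0,-1.007,-1],[252,-120,105,0,0,-1.007,-1]],
])

```text
time_s: 1.1
ee_pos: [0.3787, -0.3244, 0.1009]
eef_rot: [3.141, 0.0, 1.337]
force: [0.2, 0.1, 0.5]
grip_width: 0.0941
grip_force: 0.0
```

```bash
python3 -c "
from h import *
st();print(row(.379,-.323,.01,1.341))"
```

```text
1.1 [ 0.3787 -0.3244  0.1009] [3.141 0.    1.337] F [0.2 0.1 0.5] w 94.1 gf 0.0
(array([ 1.5, -0.1, 90.9]), array([ 0.001,  0.   , -0.004]))
```

Call:
arm_command([
  [[0,0,30,0,0,0,-1],[0,0,60,0,0,0,-1],[0,0,80,0,0,0,-1],[0,0,90,0,0,0,-1],[0,0,90,0,0,0,-1],[0,0,90,0,0,0,-0.5],[0,0,90,0,0,0,-0.25],[0,0,90,0,0,0,-0.1],[0,0,90,0,0,0,0.0],[0,0,90,0,0,0,0.0],[0,0,90,0,0,0,0.0],[0,0,90,0,0,0,0.0]],
], squeeze=5)

```text
time_s: 2.3
ee_pos: [0.3792, -0.3238, 0.0108]
eef_rot: [3.141, 0.0, 1.341]
force: [0.9, 1.1, 5.3]
grip_width: 0.0558
grip_force: 5.0
```

Call:
arm_command([
  [[0,0,-5,0,0,0,0.0],[0,0,-10,0,0,0,0.0],[0,0,-15,0,0,0,0.0],[0,0,-20,0,0,0,0.0],[0,0,-25,0,0,0,0.0],[0,0,-25,0,0,0,0.0]],
], squeeze=5)

```text
time_s: 2.9
ee_pos: [0.3792, -0.3239, 0.0362]
eef_rot: [3.141, 0.001, 1.341]
force: [0.1, 0.4, -1.1]
grip_width: 0.0541
grip_force: 5.0
```

```bash
python3 - <<'E'
from h import *
st();p,d=cams.camera("side");q=cams.camera("top")[0]
cv2.imwrite("pics/c.png",np.hstack([cv2.resize(p[190:320,180:320],None,fx=2.8,fy=3),cv2.resize(q[250:350,280:380],None,fx=3.9,fy=3.9)]))
print(row(.35,-.40,.035,np.pi))
E
```

```text
2.9 [ 0.3792 -0.3239  0.0362] [3.141e+00 1.000e-03 1.341e+00] F [ 0.1  0.4 -1.1] w 54.1 gf 5.0
(array([-80.9, -10.8,   0.5]), array([-0.   ,  0.   , -1.801]))
```

View pics/c.png

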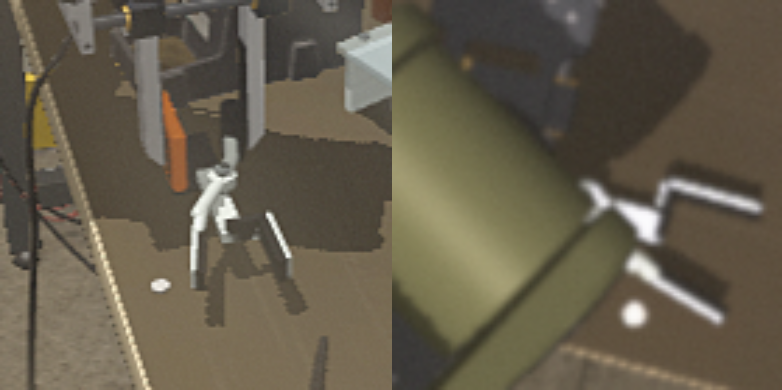

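The reacher is held level, with its jaws clear of the bench. The white disc near the bench edge is a flat bystander. Next I turn the reacher to face the riser.

Call:
arm_command([
  [[-10,-2,0,0,0,-0.05,0.0],[-25,-4,0,0,0,-0.13,0.0],[-40,-6,0,0,0,-0.23,0.0],[-55,-8,0,0,0,-0.35,0.0],[-70,-10,0,0,0,-0.47,0.0],[-81,-11,0,0,0,-0.59,0.0],[-81,-11,0,0,0,-0.71,0.0],[-81,-11,0,0,0,-0.83,0.0],[-81,-11,0,0,0,-0.95,0.0],[-81,-11,0,0,0,-1.05,0.0],[-81,-11,0,0,0,-1.11,0.0],[-81,-11,0,0,0,-1.13,0.0]],
], squeeze=5)

```text
time_s: 4.2
ee_pos: [0.3497, -0.3999, 0.0351]
eef_rot: [3.141, -0.001, 2.472]
force: [-0.7, 0.3, -3.3]
grip_width: 0.054
grip_force: 5.0
```

Call:
arm_command([
  [[0,0,0,0,0,-0.05,0.0],[0,0,0,0,0,-0.15,0.0],[0,0,0,0,0,-0.27,0.0],[0,0,0,0,0,-0.39,0.0],[0,0,0,0,0,-0.5,0.0],[0,0,0,0,0,-0.59,0.0],[0,0,0,0,0,-0.65,0.0],[0,0,0,0,0,-0.671,0.0],[0,0,0,0,0,-0.671,0.0],[0,0,0,0,0,-0.671,0.0]],
])

```text
time_s: 5.2
ee_pos: [0.3498, -0.4, 0.0354]
eef_rot: [3.141, -0.0, 3.14]
force: [0.4, 0.5, -2.1]
grip_width: 0.0544
grip_force: 5.0
```

```bash
python3 - <<'E'
from h import *
st();print(ctrl.get_obs()["qpos"][5]);p,d=cams.camera("side");q=cams.camera("top")[0]
cv2.imwrite("top1.png",q);cv2.imwrite("side1.png",p)
cv2.imwrite("pics/d.png",np.hstack([cv2.resize(p[180:290,230:420],None,fx=2.1,fy=3.6),cv2.resize(q[185:310,290:400],None,fx=3.6,fy=3.168)]))
E
```

```text
5.2 [ 0.3498 -0.4     0.0354] [ 3.141 -0.     3.14 ] F [ 0.4  0.5 -2.1] w 54.4 gf 5.0
-2.49045730468508
```

View pics/d.png

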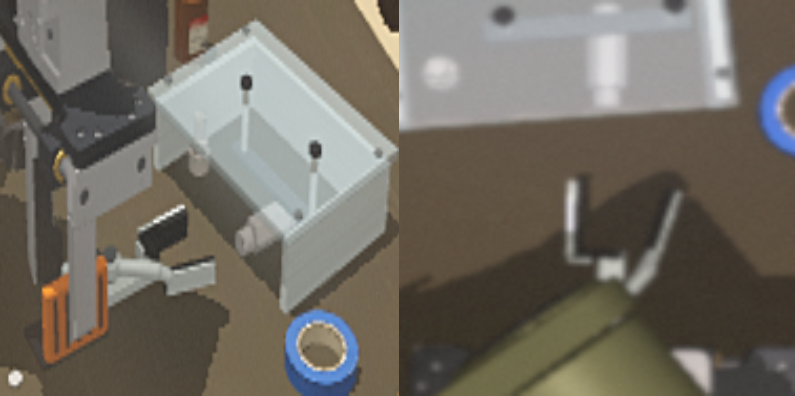

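The side view (left half of the picture) shows the reacher level and facing the gap, with the attenuator's near end just inside. In the top view, the fixed jaw is at about (338,242–266) and the moving jaw tip at (368,245), on either side of the attenuator at column 347. Next I measure these edges precisely.

```bash
python3 - <<'E'
from h import *
q=cv2.imread("top1.png");g=q.min(2).astype(float)
print("attenuator rows")
for v in range(192,219,2):
    s=g[v,335:362];print(v,s.astype(int).tolist())
print("jaws")
for v in range(238,272,3):
    print(v,g[v,333:374].astype(int).tolist())
E
```

```text
attenuator rows
192 [168, 170, 169, 171, 170, 168, 168, 169, 170, 170, 169, 171, 170, 168, 170, 171, 170, 170, 170, 169, 169, 170, 172, 172, 170, 170, 171]
194 [168, 170, 170, 170, 171, 170, 172, 171, 171, 170, 170, 170, 172, 171, 173, 171, 171, 171, 170, 166, 167, 167, 168, 164, 166, 163, 164]
196 [163, 164, 162, 160, 160, 161, 163, 166, 176, 181, 187, 194, 201, 204, 206, 201, 194, 186, 170, 161, 159, 157, 157, 159, 159, 158, 157]
198 [156, 158, 158, 158, 158, 158, 164, 176, 188, 193, 208, 216, 220, 219, 219, 209, 200, 191, 172, 159, 157, 159, 158, 157, 159, 156, 158]
200 [157, 159, 159, 156, 160, 158, 163, 176, 186, 196, 206, 216, 219, 221, 218, 209, 198, 191, 172, 159, 160, 159, 155, 159, 157, 157, 156]
202 [159, 157, 159, 160, 159, 160, 164, 176, 188, 196, 207, 217, 220, 221, 219, 207, 200, 191, 172, 160, 158, 157, 157, 159, 157, 157, 158]
204 [156, 158, 156, 155, 159, 157, 163, 175, 189, 195, 209, 216, 220, 220, 220, 209, 200, 190, 174, 161, 157, 157, 158, 155, 157, 157, 160]
206 [156, 157, 157, 158, 155, 157, 162, 175, 187, 198, 208, 219, 221, 222, 219, 210, 200, 191, 172, 159,
[... 2280 characters left out ...]
2, 106, 147, 110, 58, 43, 41, 45, 43, 44, 45, 42, 43, 45, 45, 47, 49, 46, 48, 47, 47, 43, 43, 42, 48, 56, 100, 140, 107, 64, 46, 49, 44, 48, 48, 45, 43, 43, 45]
265 [45, 43, 58, 96, 123, 97, 67, 59, 59, 57, 51, 39, 44, 53, 57, 49, 52, 59, 79, 84, 66, 48, 46, 44, 61, 100, 132, 144, 138, 102, 65, 48, 48, 45, 48, 48, 48, 46, 43, 47, 46]
268 [43, 41, 47, 53, 66, 71, 76, 76, 80, 83, 66, 65, 117, 167, 187, 186, 184, 185, 178, 126, 68, 48, 52, 82, 116, 136, 145, 139, 102, 61, 46, 44, 43, 45, 42, 46, 43, 44, 45, 44, 43]
271 [44, 47, 42, 43, 45, 43, 44, 42, 45, 42, 47, 72, 127, 170, 184, 177, 169, 172, 170, 122, 69, 73, 105, 137, 159, 166, 153, 126, 82, 52, 46, 46, 43, 42, 43, 42, 45, 44, 42, 46, 44]
```

```bash
python3 - <<'E'
from h import *
zu=.0354-.010
for v in (244,256): print("fixed outer",ray("top",336.0,v,zu+.015)[:2])
print("fixed tip",ray("top",337.5,241.3,zu+.015)[:2], "nose plate front?",ray("top",348,266.5,zu+.012)[:2])
for u,v,z in((347.5,199,.017),(347.5,209,.017),(347.4,215,.015)):print("att axis",ray("top",u,v,z)[:2])
print("att near",ray("top",347.4,218.5,.012)[:2],"body front",ray("top",347.4,212.3,.019)[:2],"edges",ray("top",341.9,205,.019)[:2],ray("top",353.1,205,.019)[:2])
E
```

```text
fixed outer [ 0.4745371  -0.38101832]
fixed outer [ 0.45139628 -0.38099543]
fixed tip [ 0.47976016 -0.38391448] nose plate front? [ 0.43136805 -0.40406253]
att axis [ 0.56684422 -0.40423661]
att axis [ 0.54661493 -0.40416442]
att axis [ 0.53482692 -0.40398664]
att near [ 0.52820455 -0.40405827] body front [ 0.53964179 -0.4038769 ] edges [ 0.55436367 -0.39297563] [ 0.55432337 -0.41527549]
```

Call:
arm_command([
  [[-5,0,8,0,0,0,0.0],[-12,0,16,0,0,0,0.0],[-20,0,21,0,0,0,0.0],[-25,0,24,0,0,0,0.0],[-28,0,24,0,0,0,0.0],[-28,0,24,0,0,0,0.0]],
], squeeze=5)

```text
time_s: 5.9
ee_pos: [0.3783, -0.4, 0.0114]
eef_rot: [-3.142, 0.0, -3.141]
force: [-0.3, 0.5, -2.1]
grip_width: 0.0549
grip_force: 5.0
```

Call:
arm_command([
  [[-5,0,0,0,0,0,0.0],[-11,0,0,0,0,0,0.0],[-17,0,0,0,0,0,0.0],[-23,0,0,0,0,0,0.0],[-29,0,0,0,0,0,0.0],[-35,0,0,0,0,0,0.0],[-40,0,0,0,0,0,0.0],[-45,0,0,0,0,0,0.0],[-49,0,0,0,0,0,0.0],[-52,0,0,0,0,0,0.0],[-52,0,0,0,0,0,0.0]],
])

```text
time_s: 7.0
ee_pos: [0.4301, -0.4, 0.0114]
eef_rot: [3.142, 0.0, -3.141]
force: [0.7, 0.5, -2.6]
grip_width: 0.0545
grip_force: 5.0
```

```bash
python3 - <<'E'
from h import *
st();p,d=cams.camera("side");q=cams.camera("top")[0]
cv2.imwrite("top2.png",q)
cv2.imwrite("pics/e.png",np.hstack([cv2.resize(p[180:270,280:400],None,fx=3.2,fy=4.4),cv2.resize(q[185:265,310:390],None,fx=5,fy=4.95)]))
E
```

```text
7.0 [ 0.4301 -0.4     0.0114] [ 3.142  0.    -3.141] F [ 0.7  0.5 -2.6] w 54.5 gf 5.0
```

View pics/e.png

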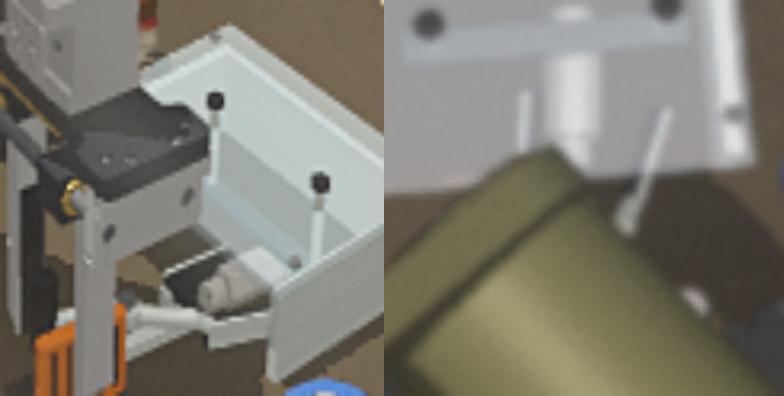

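Both jaws now straddle the attenuator in both views. I advance the last 7 mm, take up part of the fixed-jaw gap, and then close in a coordinated ramp.

Call:
arm_command([
  [[-2,-0.5,0,0,0,0,0.0],[-4,-1,0,0,0,0,0.0],[-6,-1.5,0,0,0,0,0.0],[-7,-2,0,0,0,0,-0.15],[-7,-2,0,0,0,0,-0.15],[-7,-2,0,0,0,0,-0.15]],
], squeeze=5)

```text
time_s: 7.7
ee_pos: [0.4368, -0.402, 0.0114]
eef_rot: [3.142, -0.0, -3.141]
force: [-0.3, 0.1, -3.1]
grip_width: 0.055
grip_force: 5.0
```

Call:
arm_command([
  [[0,-0.5,0,0,0,0,-0.14],[0,-1,0,0,0,0,-0.115],[0,-1.6,0,0,0,0,-0.09],[0,-2.2,0,0,0,0,-0.065],[0,-2.8,0,0,0,0,-0.04],[0,-3.4,0,0,0,0,-0.015],[0,-4,0,0,0,0,0.01],[0,-4.6,0,0,0,0,0.035],[0,-4.8,0,0,0,0,0.04],[0,-4.8,0,0,0,0,0.04]],
], squeeze=20)

```text
time_s: 8.7
ee_pos: [0.4368, -0.4069, 0.0114]
eef_rot: [3.142, 0.0, -3.141]
force: [-1.2, 2.4, -2.3]
grip_width: 0.045
grip_force: 9.0
```

Call:
arm_command([
  [[0,-0.3,0,0,0,0,0.06],[0,-0.6,0,0,0,0,0.08],[0,-0.9,0,0,0,0,0.1],[0,-0.9,0,0,0,0,0.13],[0,-0.9,0,0,0,0,0.2],[0,-0.9,0,0,0,0,0.2],[0,-0.9,0,0,0,0,0.2]],
], squeeze=22)

```text
time_s: 9.4
ee_pos: [0.4367, -0.4078, 0.0114]
eef_rot: [3.142, -0.0, -3.141]
force: [-3.5, 1.5, -0.9]
grip_width: 0.042
grip_force: 21.9
```

```bash
python3 - <<'E'
from h import *
st();p,d=cams.camera("side");q=cams.camera("top")[0]
cv2.imwrite("pics/f.png",np.hstack([cv2.resize(p[180:270,280:400],None,fx=3.2,fy=4.4),cv2.resize(q[185:265,310:390],None,fx=5,fy=4.95)]))
E
```

```text
9.4 [ 0.4367 -0.4078  0.0114] [ 3.142 -0.    -3.141] F [-3.5  1.5 -0.9] w 42.0 gf 21.9
```

View pics/f.png

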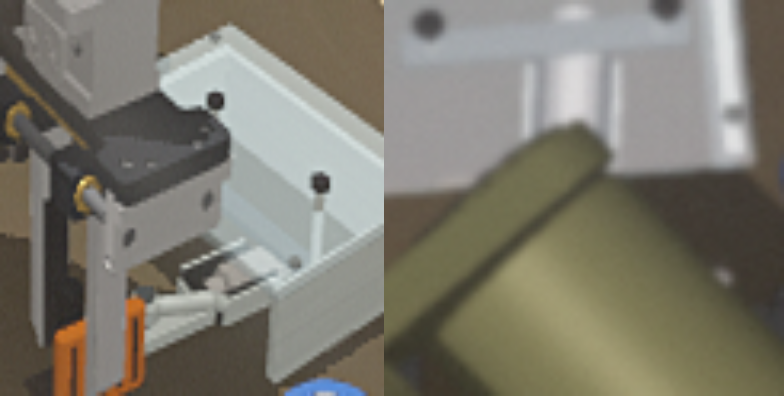

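The jaws are closed parallel on the attenuator body, and the fingers read 42 mm at 22 N. I now draw it out slowly.

Call:
arm_command([
  [[1,0,0,0,0,0,0.2],[3,0,0,0,0,0,0.2],[6,0,0,0,0,0,0.2],[10,0,0,0,0,0,0.2],[14,0,0,0,0,0,0.2],[18,0,0,0,0,0,0.2],[22,0,0,0,0,0,0.2],[26,0,0,0,0,0,0.2],[30,0,0,0,0,0,0.2]],
], squeeze=22)

```text
time_s: 10.4
ee_pos: [0.4062, -0.4078, 0.0114]
eef_rot: [3.141, -0.0, -3.142]
force: [1.1, 0.2, -2.0]
grip_width: 0.0416
grip_force: 21.9
```

Call:
arm_command([
  [[5,0,0,0,0,0,0.2],[10,0,0,0,0,0,0.2],[15,0,0,0,0,0,0.2],[20,0,0,0,0,0,0.2],[25,0,0,0,0,0,0.2],[30,0,0,0,0,0,0.2],[35,0,0,0,0,0,0.2],[40,0,0,0,0,0,0.2],[45,0,0,0,0,0,0.2],[50,0,0,0,0,0,0.2],[53,0,0,0,0,0,0.2],[53,0,0,0,0,0,0.2]],
])

```text
time_s: 11.6
ee_pos: [0.3533, -0.4078, 0.0114]
eef_rot: [3.141, -0.0, 3.141]
force: [-0.6, -0.0, -1.5]
grip_width: 0.0421
grip_force: 22.0
```

```bash
python3 - <<'E'
from h import *
st();print(ctrl.get_obs()["qpos"][5]);p,d=cams.camera("side");q=cams.camera("top")[0]
cv2.imwrite("pics/g.png",np.hstack([cv2.resize(p[180:300,240:400],None,fx=2.5,fy=3.3),cv2.resize(q[185:345,290:390],None,fx=4,fy=2.475)]))
for u,v in((289.5,328.8),(360,348)):print(ray("top",u,v,0))
E
```

```text
11.6 [ 0.3533 -0.4078  0.0114] [ 3.141 -0.     3.141] F [-0.6 -0.  -1.5] w 42.1 gf 22.0
-2.4951793167080094
[ 0.30903476 -0.28878502  0.        ]
[ 0.27220941 -0.42835402  0.        ]
```

View pics/g.png

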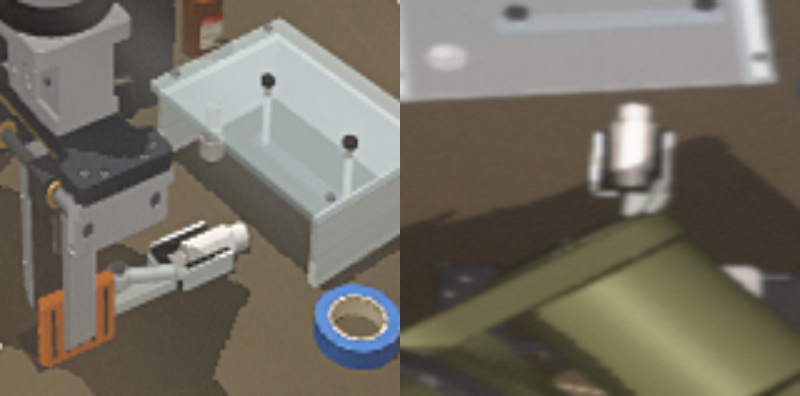

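The attenuator is fully clear of the riser and held in the jaws. I move it back a little further and towards the riser's centre line, away from the white disc.

Call:
arm_command([
  [[3,1,0,0,0,0,0.2],[6,3,0,0,0,0,0.2],[9,7,0,0,0,0,0.2],[12,12,0,0,0,0,0.2],[13,17,0,0,0,0,0.2],[13,23,0,0,0,0,0.2],[13,29,0,0,0,0,0.2],[13,35,0,0,0,0,0.2],[13,41,0,0,0,0,0.2],[13,46,0,0,0,0,0.2],[13,49,0,0,0,0,0.2],[13,50,0,0,0,0,0.2]],
], squeeze=22)

```text
time_s: 12.9
ee_pos: [0.3408, -0.3575, 0.0115]
eef_rot: [3.142, 0.0, -3.141]
force: [0.3, -0.3, -2.1]
grip_width: 0.042
grip_force: 22.0
```

Call:
arm_command([
  [[0,0,0.3,0,0,0,0.2],[0,0,0.6,0,0,0,0.2],[0,0,0.9,0,0,0,0.2],[0,0,0.9,0,0,0,0.2]],
], squeeze=22)

```text
time_s: 13.3
ee_pos: [0.3408, -0.3579, 0.0107]
eef_rot: [3.142, 0.0, -3.141]
force: [-0.6, 2.3, 4.2]
grip_width: 0.0416
grip_force: 21.9
```

Call:
arm_command([
  [[0,0,0,0,0,0,0.09],[0,0.5,0,0,0,0,0.06],[0,1.3,0,0,0,0,0.03],[0,2,0,0,0,0,0.0],[0,2.8,0,0,0,0,-0.03],[0,3.6,0,0,0,0,-0.06],[0,4.4,0,0,0,0,-0.09],[0,5.2,0,0,0,0,-0.12],[0,6,0,0,0,0,-0.15],[0,6.5,0,0,0,0,-0.18],[0,6.8,0,0,0,0,-0.22],[0,6.8,0,0,0,0,-0.26]],
], squeeze=22)

```text
time_s: 14.5
ee_pos: [0.3406, -0.3507, 0.0103]
eef_rot: [3.141, -0.0, -3.141]
force: [-0.4, -0.1, -0.3]
grip_width: 0.0589
grip_force: 0.0
```

Call:
arm_command([
  [[0,0,0,0,0,0,-0.4],[0,0,0,0,0,0,-0.6],[0,0,0,0,0,0,-0.8],[0,0,0,0,0,0,-0.8],[0,0,-10,0,0,0,-0.8],[0,0,-30,0,0,0,-0.8],[0,0,-60,0,0,0,-0.8],[0,0,-90,0,0,0,-0.8],[0,0,-110,0,0,0,-0.8],[0,0,-110,0,0,0,-0.8]],
])

```text
time_s: 15.5
ee_pos: [0.3416, -0.3519, 0.1237]
eef_rot: [-3.138, 0.003, -3.141]
force: [0.5, -0.2, -0.2]
grip_width: 0.0844
grip_force: 0.0
```

Call:
arm_command([
  [[20,-30,-10,0,0,0,-0.8],[40,-70,-20,0,0,0.1,-0.8],[60,-110,-30,0,0,0.2,-0.8],[80,-150,-40,0,0,0.3,-0.8],[90,-180,-40,0,0,0.4,-0.8],[90,-200,-40,0,0,0.5,-0.8],[90,-200,-40,0,0,0.5,-0.8],[90,-200,-40,0,0,0.5,-0.8]],
])

```text
time_s: 16.3
ee_pos: [0.2507, -0.5503, 0.1595]
eef_rot: [3.14, -0.001, 2.644]
force: [-1.3, 0.1, 1.4]
grip_width: 0.085
grip_force: 0.0
```

```bash
python3 - <<'E'
from h import *
st();print(ctrl.get_obs()["qpos"]);p,d=cams.camera("side");q=cams.camera("top")[0]
cv2.imwrite("pics/i.png",np.hstack([cv2.resize(p[170:320,210:410],None,fx=2,fy=3),cv2.resize(q[140:350,270:420],None,fx=2.6,fy=2.143)]))
E
```

```text
16.3 [ 0.2507 -0.5503  0.1595] [ 3.140e+00 -1.000e-03  2.644e+00] F [-1.3  0.1  1.4] w 85.0 gf 0.0
[-1.20385062e+00  4.60545969e-01  1.40958730e+00  8.53780350e-05
  1.27318526e+00 -2.27702239e+00]
```

View pics/i.png

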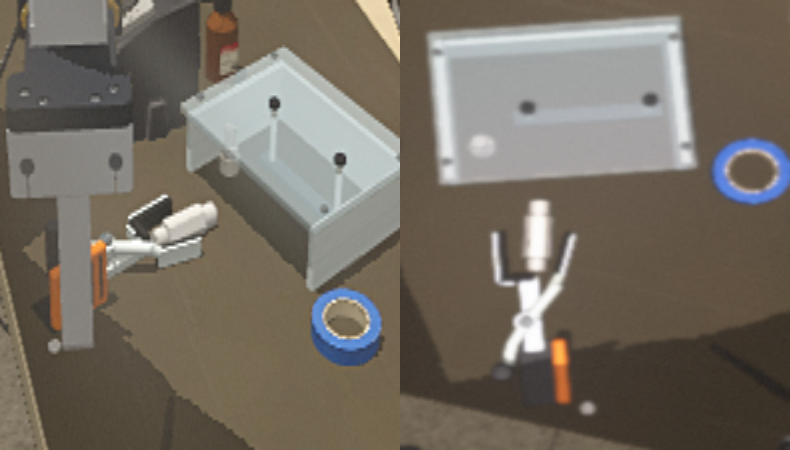

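The top view shows the attenuator at about (537,235), lying flat in front of the riser between the open jaws. The reacher lies flat clear of the disc, the adaptor and tape are where they were, and the arm is clear. I'm handing the job in.

```bash
python3 -c "
from h import *
print(ctrl.hand_in())"
```

```text
the job is handed in; nothing more can be done
None
```

I drew the attenuator out with the reacher; both now lie flat on the bench straight in front of the riser, jaws open. The riser, adaptor, tape and bottle look undisturbed, and the job was handed in at about 16 s.

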